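Pop the fuse hatch of the bench supply

ROBOT

A 6-joint arm with a two-finger parallel gripper is mounted at the origin on a cart in front of the work surface, level with it; the furniture and walls round the work are solid. World frame = base frame: x ahead of the robot, y to its left, z up, the work surface at z = 0. Lengths are in m, angles in rad, forces in N, time in s.
With the tool pointing down it reaches from about 0.4 to 0.825 m from the base axis. Payload 7 kg.
Tool frame: the origin (TCP) lies at the very end of the fingers, on their centre line; the grasp point (between the pads) lies 19 mm behind it (arm.pinch_z is the z of the grasp point in the tool frame, in m); z points along the fingers, y is the direction in which the jaws open and shut (so a half turn about z gives the same grasp; the last joint's range is limited). The gripper opens to 88 mm and grips with 3 to 60 N. Pads are 19 mm wide; open, the fingers measure 130 mm over their backs; the gripper's body (78 mm by 193 mm) begins 47 mm behind the grasp point.
Start: joints at [-0.857, 0.359, 0.012, 0, -1.224, -0.288], TCP at [0.279, -0.615, 0.227] pointing down, gripper open.
Joint ranges: [-3.07, 3.07], [-1.43, 2.12], [-1.02, 1.25], [-3.03, 1.67], [-3.05, -0], [-3.03, 3.03]. Speed limits (rad/s): [2.39, 2.39, 3.01, 3.14, 3.14, 3.14].

INTERFACE

Orientations are given as [roll, pitch, yaw] about the fixed x, y, z axes, in that order (R = Rz(yaw) Ry(pitch) Rx(roll)).
In Python, from station import arm gives the robot as it stands.
- The arm moves only by the tool drive_tool, never from a script. Its argument "targets" is a list of rows, each a list of 6 numbers: the shift along the world's x, y, z in units of 0.04 m (1.0 is 0.04 m), then the turn, a rotation vector about the world's x, y, z in units of 6 degrees (1.0 is 6 degrees). In form: [[x, y, z, wx, wy, wz], ...]. A call has 1 to 5 rows; each row shifts and turns the commanded pose from where the row before left it; what a row does not reach is not made up. A row lasts 1/8 s, in which the tool goes at most 62.5 mm and 10.7 degrees, less where a joint would pass 70% of its speed; a pose out of reach is approached as far as the arm can. A call with a number of a shift or a turn outside -1 to 1 is refused whole. A call with a gripper value outside its range is refused whole. "claw" is the opening, from 0 (shut) to 1 (fully open), set as the call begins (left out, the last holds). The fingers move at their own pace and stop on an object; "newtons" is the grip in N (left out, the last holds). Time passes only in rows, so rows that do not move let the fingers close. It gives the time, the measured TCP pose, the force and the opening at its end, in the units of the state.
- arm.get_state(): the state, without advancing time (a new reading comes with each control period).
- arm.grab_frame(name): name is "scene" or "top" or "wrist"; returns (picture, depth): 384x512x3 uint8, red, green, blue; 384x512 float32, m along the optical axis (not along the pixel's ray), 0 where there is no reading.
- arm.get_calibration(name): a dict with "mtx" (3x3 intrinsics, pixels), "dist_coeffs" ([k1, k2, p1, p2, k3] as OpenCV has them; the pictures are not rectified), "origin" and "rotation" of the camera in the world. Camera axes: x right, y up, looking along -z (the intrinsics and any distortion apply to the point x, -y, -z); pixel columns grow to the right and rows downward; lengths in m; the calibration is good to about 2 mm. A picture is of the moment at which its call begins: read the wrist's pose just before it. get_calibration takes no time and is no camera call; for the wrist camera it gives the pose at the moment of the call.
- arm.job_done(): hands the job in, once; it reports no verdict.
Trained networks look in the newest picture that a camera, given by its name, has taken for a name from the list of things; names that differ only in an ending like _2 or _b are one class to them, and where a whole thing is asked for, a point or a joint stands for the part that bears it (a point fixed in the world has none). Each returns a list of dicts, best first, with "score" (0 to 1); they miss things now and then, are a little off and sometimes report something else, mostly with a low value. They report only what shows in the picture. A call takes as long as a camera call.
- arm.search_frame(target, camera): "point" ([x, y, z] in m, in the coordinates of the camera as it stood for that picture, good to about 4 mm: the middle of the surface that is visible of it).
- arm.cut_out(target, camera): "pixels" (384x512 bool, what is visible of it).
- arm.landmark_of(target, camera): "point" ([x, y, z] in m, in the coordinates of the camera as it stood for that picture, good to about 4 mm: a listed point, or the origin of a listed thing).
The state is a dict: "t": time; "q": joint angles; "qd": joint speeds; "joint_efforts": joint torques, N m; "eef_pos": TCP position; "ee_rot": TCP orientation; "force": force on the tool from outside, world axes, zero at the start; "moment": the same for the moment, N m; "width": finger opening in m.
Only numpy, scipy, OpenCV 4.12 (cv2) and the standard library are available. Lean on these libraries where they do the work, as an engineer would, in place of code of your own. Each camera call takes 0.05 s, during which the arm holds its last target. There are 200 camera calls.

TASK

Switch the bench supply off by pushing its red-tipped toggle over, away from the robot, as far as it goes. Then press the orange pad of the fuse hatch down once, all the way, so that its push-push latch lets go, move clear, and wait a moment to see that the hatch springs up and stays standing open. Do not push the open hatch back down, leave the battery hatch (green pad) shut, and lift or move none of the things standing around.

Things in the scene. Friction and masses are not known exactly. Their poses are not given: they have to be found in the camera images.
- carrier: aluminium plate 116 x 250 x 10 mm fixed to the bench; three grey modules 100 mm deep (x), 70 mm wide (y) sit on it side by side 75 mm apart, in any order: fuse, battery, switch, all at its yaw. Origin: centre of its underside; x points away from the robot (the toggle goes this way), y along the row, z up. Heights over the bench: fuse and battery boxes 60 mm (hatch tops 70), switch module 50 mm
- fuse_pad (a point): centre of the top of the ribbed orange pad (26 x 34 mm) of the fuse hatch, about 72 mm above the bench; it moves with the hatch. The white hatch is 84 mm (x) by 58 mm (y), 8 mm thick, stands proud of its grey box and is hinged at its far (+x) edge, 70 mm behind the pad. Axes as the carrier's while shut
- fuse_hatch (a joint): fuse hatch angle, rad: 0 shut and latched; negative while pressed, to the stop at -0.095 (pad 6.6 mm down). The latch lets go only after a press beyond about -0.06 (4 mm), when released; a shorter press leaves it latched. Takes about 3 N, more at the stop. Freed, its spring lifts it in 1 to 1.5 s to 1.0 (fully open), pushing 1 to 3 N on anything over it. Pushed fully down again it relatches
- battery_pad (a point): centre of the top of the ribbed green finger pad of the battery hatch, otherwise identical to the fuse hatch; to be left alone
- battery_hatch (a joint): angle of the battery hatch, rad, as for the fuse hatch; 0 shut
- lever_tip (a point): centre of the red ball (16 mm diameter) on the end of the switch module's toggle, about 82 mm above the bench; the 8 mm stem pivots 34 mm from the ball's centre, 52 mm above the bench, in the middle of the module's top
- power_lever (a joint): angle of the toggle, rad: near 0 (to 0.15) = on, leaning 0.5 rad towards the robot (carrier -x); 1.0 = off, leaning 0.5 rad away (carrier +x). It stays where it is left; moving it takes about 2 N at the ball
- flux_jar: small jar with a green lid, 50 mm diameter, 57 mm high, loose bystander; origin at the centre of its underside
- bench_block: square steel block 68 x 68 x 19 mm, loose bystander; origin at the centre of its underside
- glass_dish: shallow glass dish, 72 mm diameter, 14 mm high, loose bystander; origin at the centre of its underside

How it is judged:
On the way, in this order (a step that is already met when the one before it is completed fails the run):
1. the toggle is pushed over to off (value of joint power_lever above 0.85 rad), for 0.1 s.
2. the fuse hatch is pressed down below shut (value of joint fuse_hatch below -0.05 rad), for 0.02 s.
3. the fuse hatch has sprung open and stays open for half a second with nothing of the robot touching it (value of joint fuse_hatch above 0.7 rad and contact force between each of the arm, the fingers and anything else below 0.3 N), for 0.5 s.
At the end, for the whole second after the job is handed in: the fuse hatch stands open by its own spring (more than 0.7 rad) untouched, the toggle is off (more than 0.85 of 1.0 rad), the battery hatch is shut (within 0.03 rad below or 0.04 above), and jar, block and dish are within 20 mm of where they stood (value of joint fuse_hatch above 0.7 rad and value of joint power_lever above 0.85 rad and value of joint battery_hatch between -0.03 and 0.04 rad and distance of each of flux_jar, bench_block, glass_dish from where it was at the start of the episode below 0.02 m).
It fails at once if the fuse hatch is pressed while the supply is still on (value of joint fuse_hatch below -0.03 rad and value of joint power_lever below 0.85 rad).
It fails at once if the opened fuse hatch is pushed back down (value of joint fuse_hatch above 0.2 rad and velocity of joint fuse_hatch below -0.12 rad/s).
It fails at once if the battery hatch is pressed or opened (value of joint battery_hatch below -0.05 rad or value of joint battery_hatch above 0.06 rad).
It fails at once if the jar, the block or the dish is shoved or lifted (distance of any of flux_jar, bench_block, glass_dish from where it was at the start of the episode above 0.03 m).
It also fails if it takes over 38 s, if anything falls off the work surface, if the arm or the gripper's body presses on something with over 40 N, if the wrist force passes 120 N, or if a joint passes its speed limit or range.

## Working session

There is one attempt and no reset: what is moved stays moved. The work goes in short steps, Python scripts to look and compute and a tool call to move; the robot and the scene stay as the last step left them, time stands still between calls to the robot, and variables do not carry over. Pictures are saved under pics/ and viewed, about 8 in all and at most 12, crops included, and the job is handed in when it is done.

Besides the shell and the picture viewer there is one more tool, called after ">>>" in YAML: its name, and indented under it one key for each argument. drive_tool: Moves the arm, as the interface text tells. Shifts and turns lie within -1 to 1; 1 stands for 0.04 m of shift or 6 degrees of turn. Its arguments: {"type":"object","properties":{"targets":{"type":"array"},"claw":{"type":"number"},"newtons":{"type":"number"}},"required":["targets"]}

```bash
mkdir -p pics; cat > h.py <<'E'
from station import arm
import numpy as np, cv2
def world(cam,p):
    c=arm.get_calibration(cam); return np.array(c["origin"])+np.array(c["rotation"])@np.array(p)
def save(cam,name):
    im,d=arm.grab_frame(cam); cv2.imwrite(f"pics/{name}.png",im[:,:,::-1]); return im,d
def find(cam,names,fn="landmark_of"):
    for n in names:
        for r in getattr(arm,fn)(n,cam)[:2]: print(cam,n,round(r["score"],2),np.round(world(cam,r["point"]),4))
E
python3 - <<'E'
from h import *
a,_=save("scene","s0"); b,_=save("top","t0")
find("top",["fuse_pad","battery_pad","lever_tip","carrier","flux_jar","bench_block","glass_dish"])
find("scene",["fuse_pad","battery_pad","lever_tip","carrier"])
cv2.imwrite("pics/both.png",cv2.resize(np.hstack([a,b]),(800,300))[:,:,::-1])
s=arm.get_state(); print(s["t"],s["eef_pos"],s["ee_rot"],s["width"])
E
```

```text
top fuse_pad 0.68 [1.8356 1.5677 2.3048]
top battery_pad 0.97 [1.8267 1.5588 2.2959]
top lever_tip 0.53 [1.8039 1.5361 2.2731]
top flux_jar 0.81 [1.9517 1.6838 2.4208]
top bench_block 0.63 [1.9684 1.7005 2.4375]
top glass_dish 0.66 [1.9714 1.7035 2.4405]
scene fuse_pad 0.71 [1.9793 2.4865 2.6108]
scene battery_pad 0.7 [1.8607 2.368  2.4923]
scene lever_tip 0.55 [1.7155 2.2228 2.3471]
0.65 [ 0.27879249 -0.61470424  0.2265811 ] [-3.14157288e+00  2.65251181e-05 -2.71578225e+00] 0.08781129647313865
```

View pics/both.png

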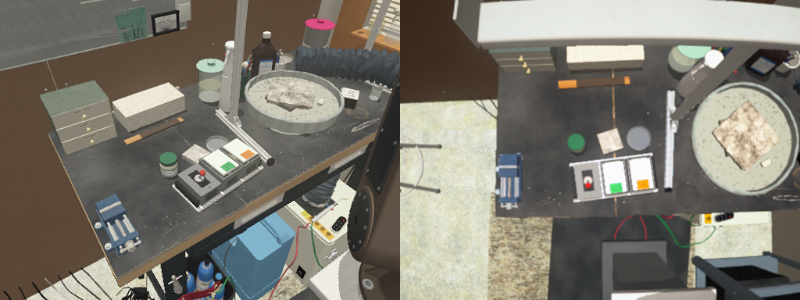

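The calibration's rotation is evidently a 3-vector (roll, pitch, yaw), not a matrix, so I'll fix the helper. The picture shows the row as switch, battery, fuse from left to right.

```bash
cat > h.py <<'E'
from station import arm
import numpy as np, cv2
from scipy.spatial.transform import Rotation as Ro
def world(cam,p):
    c=arm.get_calibration(cam); r=np.array(c["rotation"])
    R=r if r.shape==(3,3) else Ro.from_euler("xyz",r).as_matrix()
    return np.array(c["origin"])+R@np.array(p)
def save(cam,name):
    im,d=arm.grab_frame(cam); cv2.imwrite(f"pics/{name}.png",im[:,:,::-1]); return im,d
def find(cam,names,fn="landmark_of"):
    for n in names:
        for r in getattr(arm,fn)(n,cam)[:2]: print(cam,n,round(r["score"],2),np.round(world(cam,r["point"]),4))
E
python3 - <<'E'
from h import *
print(arm.get_calibration("top"))
b,_=save("top","t1"); arm.grab_frame("scene")
find("top",["fuse_pad","battery_pad","lever_tip","carrier","flux_jar","bench_block","glass_dish"])
find("scene",["fuse_pad","battery_pad","lever_tip","carrier"])
cv2.imwrite("pics/tc.png",cv2.resize(b[150:290,100:300],(800,560))[:,:,::-1])
E
```

```text
{'mtx': array([[400.38618498,   0.        , 248.84185999],
       [  0.        , 400.38618498, 196.64070192],
       [  0.        ,   0.        ,   1.        ]]), 'dist_coeffs': array([-0.14516516,  0.        ,  0.        ,  0.        ,  0.        ]), 'origin': array([0.46697099, 0.19909309, 0.93613387]), 'rotation': array([ 0.10447062,  0.00715674, -1.58258149])}
top fuse_pad 0.97 [0.4729 0.0689 0.0733]
top battery_pad 0.76 [0.4625 0.1446 0.0725]
top lever_tip 0.41 [0.4761 0.2229 0.086 ]
top flux_jar 0.83 [0.5884 0.2599 0.0019]
top glass_dish 0.6 [6.144e-01 7.370e-02 4.000e-04]
scene fuse_pad 0.82 [0.4739 0.0682 0.0686]
scene battery_pad 0.98 [0.4652 0.146  0.0687]
scene lever_tip 0.54 [0.4691 0.223  0.0898]
scene carrier 0.2 [0.6137 0.0695 0.0022]
```

View pics/tc.png

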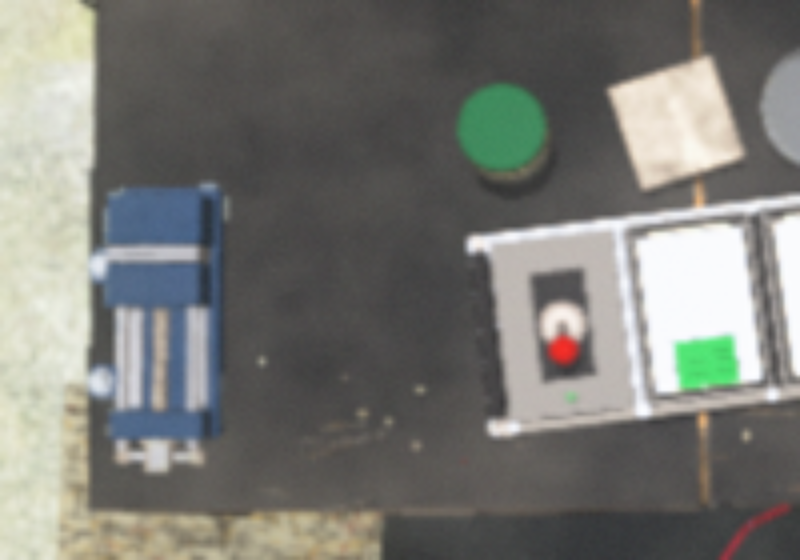

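The crop shows the red ball at crop (563,350), leaning towards the robot, with the green pad at (708,362). The pads give a carrier yaw of about 7°. Before the sweep I'll check obstacle heights along the path.

```bash
python3 - <<'E'
from h import *
from collections import defaultdict
g=defaultdict(list)
for cam in ("top","scene"):
    _,d=arm.grab_frame(cam); c=arm.get_calibration(cam)
    v,u=np.nonzero(d>0.05); z=d[v,u]
    n=cv2.undistortPoints(np.stack([u,v],1).astype(float)[:,None],c["mtx"],c["dist_coeffs"])[:,0]
    P=np.stack([n[:,0]*z,-n[:,1]*z,-z],1)@Ro.from_euler("xyz",c["rotation"]).as_matrix().T+c["origin"]
    H=np.full((10,14),-1.)
    for x,y,h in P:
        i,j=int((x-.2)//.06),int((y+.75)//.08)
        if 0<=i<10 and 0<=j<14: H[i,j]=max(H[i,j],h)
    print(cam,"rows x .2+.06i, cols y -.75+.08j (cm)"); print(np.round(H*100).astype(int))
E
```

```text
top rows x .2+.06i, cols y -.75+.08j (cm)
[[ -87  -87  -86  -83  -86  -67  -84  -84  -84  -84  -84  -84  -84  -85]
 [-100 -100  -43  -43  -41  -42  -43  -84  -48  -79  -84  -85  -85  -85]
 [-100 -100  -42  -43    0    0    0    0    0 -100    0    0    0    0]
 [-100 -100 -100    1    1    1   11   10    1    1    1    6    5    1]
 [-100 -100 -100    1   10   11   11   11   11    7    8    8    9    1]
 [-100 -100 -100    3   11   11   11   11   11    7    7    8    6    0]
 [-100 -100 -100    1   11   11   11   11   11   70   70   70   70   72]
 [-100 -100 -100    1   11   11   11   12   54   70   70   70   70   71]
 [-100 -100 -100    5   11   11   11   11   24    5    1    1    1    1]
 [-100 -100 -100    7    9   11   15   17   25    2    1    1    1    1]]
scene rows x .2+.06i, cols y -.75+.08j (cm)
[[-100 -100 -100 -100 -100  -85  -85 -100 -100   42 -100 -100 -100 -100]
 [-100 -100  -70  -56  -42  -42  -43  -86  -48 -100 -100 -100 -100 -100]
 [-100 -100  -43   -1    0    0    0    0    0    0    0    0    0    0]
 [-100 -100    0    1    1    1   11   10    0    0    1    5    5    0]
 [   2   13    4    1    0   11   11   11   10    7    7    7    9    0]
 [  16   16   13    5   11   11   11   11   11    7    7    7    5    0]
 [  14   16   15    5   11   11   11   11   11    2    2    2    6    0]
 [  30   30   14   12   11   11   11   11   41   41    2    2    0    0]
 [-100    0   14   13   11   11   11   11   14    4    0    0    0    0]
 [-100   17   13   14   12   10   15   16   25    2    1    1    1    1]]
```

>>> drive_tool:
  targets:
    - [0.6, 1, 0, 0, 0, -0.15]
    - [0.6, 1, 0, 0, 0, -0.15]
    - [0.6, 1, 0, 0, 0, -0.15]
    - [0.6, 1, 0, 0, 0, -0.15]
    - [0.6, 1, 0, 0, 0, -0.15]
  claw: 0
  newtons: 20

```text
t: 2.02
eef_pos: [0.3994, -0.4134, 0.2268]
ee_rot: [-3.141, 0.0, -2.795]
force: [0.7, -0.7, 0.7]
width: 0.0433
```

>>> drive_tool:
  targets:
    - [0.2, 1, 0, 0, 0, -0.15]
    - [0.2, 1, 0, 0, 0, -0.15]
    - [0.2, 1, 0, 0, 0, -0.15]
    - [0.2, 1, 0, 0, 0, -0.15]
    - [0.2, 1, 0, 0, 0, -0.15]

```text
t: 2.65
eef_pos: [0.439, -0.2135, 0.2269]
ee_rot: [-3.141, 0.001, -2.873]
force: [0.7, -0.4, 0.8]
width: 0.0007
```

>>> drive_tool:
  targets:
    - [0, 1, 0, 0, 0, -0.15]
    - [0, 1, 0, 0, 0, -0.15]
    - [0, 1, 0, 0, 0, -0.15]
    - [0, 1, 0, 0, 0, -0.15]
    - [0, 1, 0, 0, 0, -0.15]

```text
t: 3.28
eef_pos: [0.4387, -0.0134, 0.2269]
ee_rot: [3.141, 0.001, -2.952]
force: [0.9, 0.2, 0.3]
width: 0.0002
```

>>> drive_tool:
  targets:
    - [-0.1, 1, 0, 0, 0, -0.15]
    - [-0.1, 1, 0, 0, 0, -0.15]
    - [-0.1, 1, 0, 0, 0, -0.15]
    - [-0.1, 1, 0, 0, 0, -0.15]
    - [-0.1, 1, 0, 0, 0, -0.15]

```text
t: 3.9
eef_pos: [0.4185, 0.1867, 0.2269]
ee_rot: [3.141, 0.001, -3.03]
force: [0.5, 0.6, 0.4]
width: 0.0001
```

```bash
python3 - <<'E'
from h import *
im,_=save("wrist","w0"); find("wrist",["lever_tip","battery_pad","fuse_pad"])
print(arm.get_state()["eef_pos"])
E
```

```text
wrist battery_pad 0.64 [0.4666 0.1483 0.0725]
wrist fuse_pad 0.64 [0.4754 0.072  0.0701]
[0.41855651 0.18581347 0.22653606]
```

View pics/w0.png

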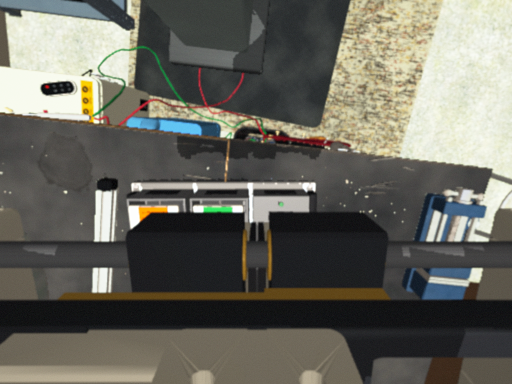

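The wrist view shows the orange (160,210) and green (218,210) pads and the switch module (280,208). The lever is hidden behind the fingers, but the positions agree within 3 mm. I'll go down behind the ball.

>>> drive_tool:
  targets:
    - [0.1, 0.4, -0.8, 0, 0, 0]
    - [0.1, 0.4, -0.8, 0, 0, 0]
    - [0, 0, -0.9, 0, 0, 0]
    - [0, 0, -0.8, 0, 0, 0]
    - [0, 0, -0.65, 0, 0, 0]

```text
t: 4.72
eef_pos: [0.4267, 0.216, 0.0675]
ee_rot: [-3.141, -0.0, -3.031]
force: [0.6, -0.2, 0.1]
width: 0.0003
```

```bash
python3 - <<'E'
from h import *
im,_=save("scene","s1"); cv2.imwrite("pics/s1c.png",cv2.resize(im[150:290,180:380],(800,560))[:,:,::-1])
find("scene",["lever_tip"]); s=arm.get_state(); print(s["eef_pos"],s["force"])
E
```

```text
[0.42557672 0.21496483 0.06638471] [-0.10825496 -0.96257167  0.35991814]
```

View pics/s1c.png

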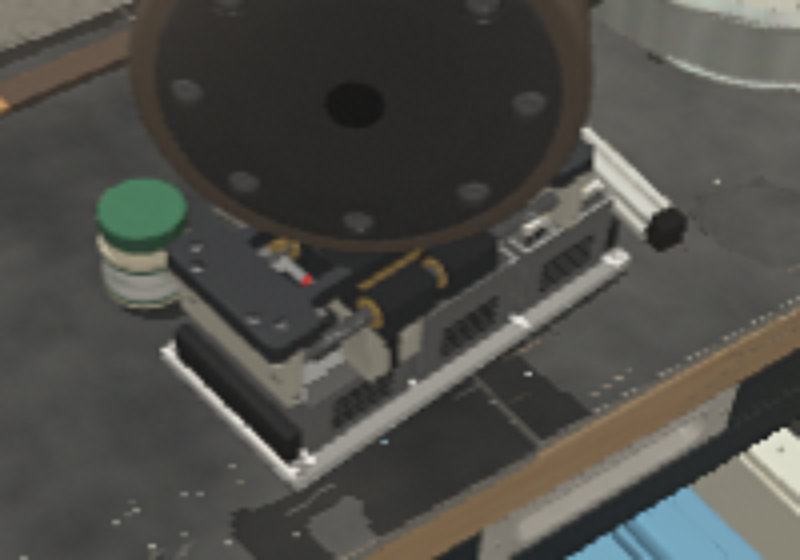

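The crop shows the fingers down behind the red tip at (308,280), clear of everything. I'll push along carrier +x.

>>> drive_tool:
  targets:
    - [0.25, 0.03, 0, 0, 0, 0]
    - [0.25, 0.03, 0, 0, 0, 0]
    - [0.25, 0.03, 0, 0, 0, 0]
    - [0.25, 0.03, 0, 0, 0, 0]
    - [0.25, 0.03, 0, 0, 0, 0]

```text
t: 5.45
eef_pos: [0.4774, 0.2232, 0.0687]
ee_rot: [-3.142, -0.0, -3.03]
force: [-4.9, -0.4, 0.2]
width: 0.0006
```

>>> drive_tool:
  targets:
    - [0.1, 0.01, 0, 0, 0, 0]
    - [0.05, 0.01, 0, 0, 0, 0]

```text
t: 5.7
eef_pos: [0.4818, 0.2235, 0.0678]
ee_rot: [-3.141, -0.002, -3.031]
force: [-9.0, 1.3, 1.9]
width: 0.0004
```

>>> drive_tool:
  targets:
    - [0.08, 0.01, 0, 0, 0, 0]
    - [0, 0, 0, 0, 0, 0]

```text
t: 5.95
eef_pos: [0.4823, 0.2235, 0.0674]
ee_rot: [-3.14, -0.006, -3.031]
force: [-18.1, 3.9, 6.2]
width: 0.0002
```

The force climbs to 18 N without any travel, so the toggle is at its stop. I'll back off, rise and look.

>>> drive_tool:
  targets:
    - [-0.5, -0.06, 0, 0, 0, 0]
    - [-0.3, 0, 0.5, 0, 0, 0]
    - [0, -0.8, 1, 0, 0, 0]
    - [0, -1, 1, 0, 0, 0]
    - [0, -1, 0, 0, 0, 0]

```text
t: 6.58
eef_pos: [0.4564, 0.1105, 0.1722]
ee_rot: [3.139, 0.007, -3.028]
force: [-0.0, 0.7, -1.2]
width: 0.0002
```

>>> drive_tool:
  targets:
    - [0, -1, 0, 0, 0, 0]
    - [0, 0, 0, 0, 0, 0]

```text
t: 6.82
eef_pos: [0.4543, 0.0683, 0.1691]
ee_rot: [3.141, 0.002, -3.032]
force: [-0.3, 0.7, 0.1]
width: 0.0005
```

```bash
python3 - <<'E'
from h import *
a,_=save("scene","s2"); b,_=save("top","t2")
find("top",["lever_tip","fuse_pad"]);find("scene",["lever_tip","fuse_pad"])
cv2.imwrite("pics/c2.png",np.hstack([cv2.resize(x,(400,280)) for x in (a[150:290,180:380],b[150:290,150:350])])[:,:,::-1])
s=arm.get_state(); print(s["eef_pos"],s["force"])
E
```

```text
top lever_tip 0.65 [0.6101 0.0745 0.0028]
top lever_tip 0.51 [0.5022 0.2258 0.0824]
top fuse_pad 0.65 [0.471  0.0683 0.0723]
scene lever_tip 0.62 [0.498  0.222  0.0837]
scene fuse_pad 0.87 [0.4706 0.0682 0.0698]
[0.45423784 0.07084475 0.16853469] [-0.85795465 -0.31169729  0.5348925 ]
```

View pics/c2.png

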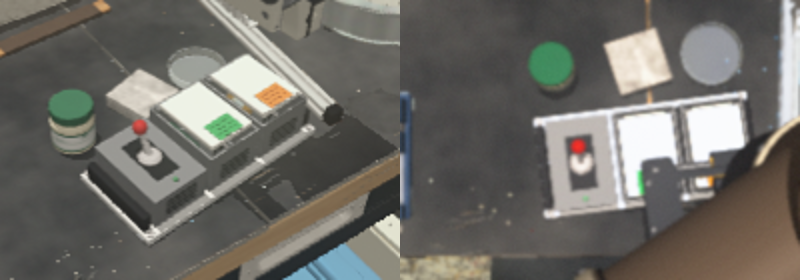

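The toggle now leans away, with its tip at x≈0.50 (it was 0.47), and both hatches are shut. Next I press the orange pad at about (0.472, 0.069).

>>> drive_tool:
  targets:
    - [0.4, 0, -0.8, 0, 0, 0]
    - [0, 0, -0.8, 0, 0, 0]
    - [0, 0, -0.5, 0, 0, 0]
    - [0, 0, -0.1, 0, 0, 0]
    - [0, 0, 0, 0, 0, 0]

```text
t: 7.75
eef_pos: [0.4703, 0.0706, 0.0808]
ee_rot: [-3.141, 0.0, -3.029]
force: [-0.2, -0.0, 1.2]
width: 0.0005
```

>>> drive_tool:
  targets:
    - [0, 0, -0.1, 0, 0, 0]
    - [0, 0, -0.1, 0, 0, 0]
    - [0, 0, -0.08, 0, 0, 0]

```text
t: 8.12
eef_pos: [0.47, 0.0702, 0.0695]
ee_rot: [3.141, 0.0, -3.03]
force: [-3.2, 0.9, 4.6]
width: 0.0005
```

>>> drive_tool:
  targets:
    - [0, 0, -0.08, 0, 0, 0]
    - [0, 0, -0.08, 0, 0, 0]
    - [0, 0, 0, 0, 0, 0]

```text
t: 8.5
eef_pos: [0.47, 0.0701, 0.0638]
ee_rot: [-3.141, 0.0, -3.029]
force: [-7.7, 1.6, 18.9]
width: 0.0002
```

It's at the stop, with 19 N at 8 mm down. Now I move clear, up and back.

>>> drive_tool:
  targets:
    - [0, 0, 1, 0, 0, 0]
    - [-0.4, 0, 1, 0, 0, 0]
    - [-0.4, 0, 1, 0, 0, 0]
    - [-0.3, 0, 1, 0, 0, 0]
    - [0, 0, 1, 0, 0, 0]

```text
t: 9.12
eef_pos: [0.4252, 0.0699, 0.2643]
ee_rot: [3.141, 0.001, -3.03]
force: [0.9, 0.4, -0.2]
width: 0.0005
```

>>> drive_tool:
  targets:
    - [0, -1, 0, 0, 0, 0]
    - [0, -1, 0, 0, 0, 0]
    - [0, -1, 0, 0, 0, 0]
    - [0, -1, 0, 0, 0, 0]
    - [0, -1, 0, 0, 0, 0]

```text
t: 9.75
eef_pos: [0.4259, -0.1313, 0.2628]
ee_rot: [-3.142, 0.0, -3.03]
force: [1.0, -0.3, -0.6]
width: 0.0005
```

>>> drive_tool:
  targets:
    - [0, 0, 0, 0, 0, 0]
    - [0, 0, 0, 0, 0, 0]
    - [0, 0, 0, 0, 0, 0]
    - [0, 0, 0, 0, 0, 0]
    - [0, 0, 0, 0, 0, 0]

```text
t: 10.38
eef_pos: [0.4261, -0.1294, 0.263]
ee_rot: [3.142, 0.0, -3.029]
force: [0.0, -0.7, 0.3]
width: 0.0003
```

>>> drive_tool:
  targets:
    - [0, 0, 0, 0, 0, 0]
    - [0, 0, 0, 0, 0, 0]
    - [0, 0, 0, 0, 0, 0]
    - [0, 0, 0, 0, 0, 0]
    - [0, 0, 0, 0, 0, 0]

```text
t: 11.0
eef_pos: [0.426, -0.13, 0.2629]
ee_rot: [3.142, -0.0, -3.03]
force: [0.7, -0.1, 0.4]
width: 0.0003
```

```bash
python3 - <<'E'
from h import *
a,_=save("scene","s3"); b,_=save("top","t3")
find("top",["lever_tip","fuse_pad","battery_pad","flux_jar","glass_dish"]);find("scene",["lever_tip","fuse_pad","battery_pad"])
cv2.imwrite("pics/c3.png",np.hstack([cv2.resize(x,(400,280)) for x in (a[150:290,180:380],b[150:290,150:350])])[:,:,::-1])
s=arm.get_state(); print(s["t"],s["eef_pos"],s["force"])
E
```

```text
top lever_tip 0.49 [0.5024 0.2224 0.0839]
top fuse_pad 0.7 [0.5124 0.0742 0.1261]
top battery_pad 0.87 [0.4609 0.1463 0.0762]
top flux_jar 0.71 [ 6.006e-01  1.593e-01 -1.000e-04]
top flux_jar 0.65 [0.5887 0.2591 0.0017]
top glass_dish 0.82 [6.106e-01 7.360e-02 3.000e-04]
scene lever_tip 0.53 [0.5019 0.2276 0.0865]
scene fuse_pad 0.73 [0.5147 0.0724 0.122 ]
scene battery_pad 0.96 [0.4694 0.146  0.0685]
11.5 [ 0.42596856 -0.12992933  0.26295403] [ 0.24021848 -0.2557574   0.01610626]
```

View pics/c3.png

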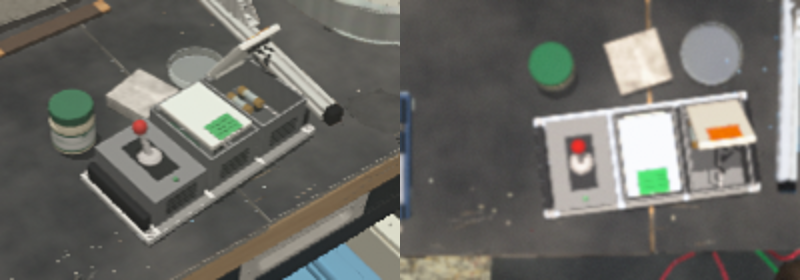

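The fuse hatch stands open (pad at z≈0.124, about 0.95 rad), the toggle is off and the battery hatch is shut. The jar, block and dish are in place. I'll wait a little longer and hand in.

>>> drive_tool:
  targets:
    - [0, 0, 0, 0, 0, 0]
    - [0, 0, 0, 0, 0, 0]
    - [0, 0, 0, 0, 0, 0]
    - [0, 0, 0, 0, 0, 0]
    - [0, 0, 0, 0, 0, 0]

```text
t: 12.12
eef_pos: [0.426, -0.1299, 0.263]
ee_rot: [3.142, -0.0, -3.03]
force: [-0.0, 0.2, 0.3]
width: 0.0005
```

```bash
python3 - <<'E'
from h import *
arm.grab_frame("scene"); find("scene",["fuse_pad"]); print(arm.job_done())
E
```

```text
scene fuse_pad 0.65 [0.5122 0.0755 0.1275]
the job is handed in; nothing more can be done
None
```

The job is handed in at about t = 12 s, with the supply switched off and the fuse hatch open; no verdict came back.

- **Toggle:** I pushed it away from the robot to its stop, reaching 18 N with no further travel. The ball moved from x≈0.47 to x≈0.50.
- **Fuse hatch:** I pressed the orange pad once to its stop (19 N, about 8 mm down) and moved clear. The hatch sprang up and stayed open: the pad was at z≈0.124 m, then 0.128 m about a second later, which is close to 1.0 rad.
- **Battery hatch and bystanders:** In the last pictures the battery hatch was still shut, with its pad at z≈0.07 m. The jar and dish read within about 4 mm of where they stood. The block looked unmoved, but that is by eye only, as the detector never gave a usable position for it.
- **Disagreeing readings:** One jar report put it at (0.60, 0.16), where the block stands, and one lever report sat on the dish. I took both as false detections because the pictures contradicted them.

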